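# Read out a cellar climate logger in the flap-covered dock

### The arm

A 7-joint arm with a two-finger parallel gripper is mounted at the origin on the work surface. World frame = base frame: x ahead of the robot, y to its left, z up, the work surface at z = 0. Lengths are in m, angles in degrees, forces in N, time in s.
With the tool pointing down it reaches from about 0.4 to 0.85 m from the base axis. Payload 4.4 kg.
Tool frame: the origin (TCP) lies on the front face of the gripper's body, between the roots of the fingers; the fingertips stand 97 mm ahead of it and the grasp point (between the pads) lies 78 mm ahead of it; z points along the fingers, y is the line along which they close (so a half turn about z gives the same grasp; the last joint's range is limited). The gripper opens to 94 mm and grips with 3 to 60 N. Pads are 16 mm wide; open, the fingers measure 119 mm over their backs; the gripper's body (75 mm by 177 mm) begins 78 mm behind the grasp point.
Start: joints at [-77.395, 36.005, 2.206, 86.941, -1.547, 57.084, -1.146], TCP at [0.183, 0.624, 0.303] pointing down, gripper open.
Joint ranges: [-175.42, 175.42], [-21.48, 121.26], [-71.46, 75.88], [10.55, 141.38], [-63.04, 243.04], [13.31, 113.54], [-168.57, 168.57]. Speed limits (degrees/s): [147.25, 147.25, 180, 180, 180, 180, 180].

### API

Orientations are given as [roll, pitch, yaw] about the fixed x, y, z axes, in that order (R = Rz(yaw) Ry(pitch) Rx(roll)).
In Python, from rig import * gives the robot as it stands.
- The arm moves only by the tool send_rows, never from a script. Its argument "moves" is a list of rows, each a list of 3 entries, a list of its own where there are three numbers: the opening, from -1 (shut) to 1 (fully open), so that 0 is half open, then the shift along the world's x, y, z in m, then the turn about the world's z in rad. In form: [[jaw, [dx, dy, dz], yaw], ...]. A call has 1 to 5 rows; each row is the pose to reach, as a shift and turn from the pose commanded when the call began; what a row does not reach only later rows make up. A row lasts 1/8 s, in which the tool goes at most 62.5 mm and 10.7 degrees, less where a joint would pass 70% of its speed; a pose out of reach is approached as far as the arm can. A call with a gripper value outside its range is refused whole. The fingers move at their own pace and stop on an object; "squeeze" is the grip in N (left out, the last holds). Time passes only in rows, so rows that repeat a pose let the fingers close. It gives the time, the measured TCP pose, the force, the opening and the grip force at its end, in the units of the state.
- sense(): the state, without advancing time (a new reading comes with each control period).
- snapshot(name): name is "scene" or "top" or "wrist"; returns (picture, depth): 480x640x3 uint8, red, green, blue; 480x640 float32, m along the optical axis (not along the pixel's ray), 0 where there is no reading.
- get_calibration(name): a dict with "fx", "fy", "cx", "cy" (pixels), "k1" (the pictures are not rectified: a ray, as slopes to the right and down, at radius r is drawn at 1 + k1 r^2 times it, then the intrinsics apply), "rvec" (rotation vector, rad) and "tvec" (3), from world to camera coordinates, as OpenCV has them. Camera axes: x right, y down, z forward; pixel columns grow to the right and rows downward; lengths in m; the calibration is good to about 2 mm. A picture is of the moment at which its call begins: read the wrist's pose just before it. get_calibration takes no time and is no camera call; for the wrist camera it gives the pose at the moment of the call.
- close_job(): hands the job in; it is judged then, once.
The state is a dict: "t": time; "joint_positions": joint angles; "qd": joint speeds; "effort": joint torques, N m; "eef_pos": TCP position; "tcp_rot": TCP orientation; "contact_force": force on the tool from outside, world axes, zero at the start; "wrist_torque": the same for the moment, N m; "grip_width": finger opening in m; "grasp_force": force on a finger pad.
Only numpy, scipy, OpenCV 4.12 (cv2) and the standard library are available. Lean on these libraries where they do the work, as an engineer would, in place of code of your own. Each camera call takes 0.05 s, during which the arm holds its last target. There are 200 camera calls.

### The job

Take the red-capped climate logger out of the wooden stand, push the dock's sprung orange dust flap open with its foot and, keeping hold of it, slide it down past the flap until you feel the sprung contacts. Press it gently home on them with about 10 N for about a second (never over 18 N), then let go and leave it standing upright in the dock on its contacts; leave the spare loggers in the stand and the other things on the bench where they are.

Things in the scene. Friction and masses are not known exactly. Their poses are not given: they have to be found in the camera images.
- logger: climate logger with a RED cap (its top 26 mm): an upright white stick, 22 mm thick (own x), 30 mm wide (own y), 150 mm tall (own z, up), 150 g; the lowest 12 mm is a tapered steel foot. Origin: centre of its underside. The same turned half round about z. It starts in one of the stand's pockets, foot 10 mm above the table; grip it by the cap across the 22 mm
- logger_foot (a point): centre of the red logger's underside (same point as its origin)
- spare_a: spare logger with a GREEN cap, otherwise like the red one, in another pocket of the stand; to be left there
- spare_b: spare logger with a BLUE cap, otherwise like the red one, in the remaining pocket; to be left there
- stand: fixed wooden block, 60 (x) x 240 (y) x 45 mm (z), with three pockets 35 mm deep, 80 mm apart along its y, 3 mm wider than the loggers, which stand 115 mm out of it. Origin: centre of its underside
- dock: fixed grey reading dock with a flat top 130 mm above the table, 110 mm wide (y), from x = -45 mm (front) to +75 mm. Origin: on the table below the axis that the logger's centre must follow; z up, x from the front towards the flap's hinge. The logger goes in upright from above, its x along the dock's x (either way round). Going 60 mm deep meets only the flap
- mouth (a point): on the guide's axis at the dock's top, 130 mm above its origin, axes as the dock; in the yellow-framed mouth. The guide is 25 mm (x) by 34 mm (y); front and side walls reach the top, the rear guide wall only to 48 mm below the top (it lies under the open flap)
- flap (a joint): orange sprung dust flap, 48 mm long, 32 mm wide, closing the mouth flush. Hinged 38 mm behind the guide's axis, swings down into the dock: 0 rad shut, about 0.95 leaning on an inserted logger, 1.3 at most. Spring 0.105 N m shut, 0.15 N m more per rad: opening takes 3 to 6 N on the logger, then it presses the logger to the front wall, dragging with up to 5 N. It stays leaning on the logger afterwards
- guide_end (a point): on the guide's axis 70 mm below the dock's top, inside. Hidden below it is a sprung brass contact block, 20 x 30 mm, whose free top lies 0 to 25 mm under this point: it differs each time, is not measured, find it by feel. Slightly damped, it yields 1.2 N per mm (10 N at 8 mm), hard end at 16 mm; good contact above 4 N on the block (without the flap's drag), damaged above 18 N
- cork_jar: clear jar with cork lid, 90 mm diameter, 120 mm tall; bystander
- tasting_cup: shallow steel tasting bowl, 84 mm diameter, 35 mm tall; bystander
- bung: tapered cork bung, 50 mm diameter, 40 mm tall; bystander
- brush: bench brush, lying; bystander
- mug: blue mug, 80 mm diameter, 90 mm tall; bystander
Mind the look-alikes: they are no part of the job. What is shaped like the logger but pink or yellow is not meant. Leave any green look-alike of the dock alone.

How it is judged:
By the outcome, as a careful person would: the job done as asked, in the order asked, and still so for the second after the job is handed in, with the robot touching nothing.
It also fails if it takes over 51 s, if anything falls off the work surface, if the arm or the gripper's body presses on something with over 40 N, if the wrist force passes 120 N, or if a joint passes its speed limit or range.

## Working session

There is one attempt and no reset: what is moved stays moved. The work goes in short steps, Python scripts to look and compute and a tool call to move; the robot and the scene stay as the last step left them, time stands still between calls to the robot, and variables do not carry over. Pictures are saved under pics/ and viewed, at most 10 in all, crops included, and the job is handed in when it is done.

Besides the shell and the picture viewer there is one more tool, called by a JSON object that holds its "api" and its "payload". send_rows: Moves the arm, as the interface text tells. Its arguments: {"type":"object","properties":{"moves":{"type":"array"},"squeeze":{"type":"number"}},"required":["moves"]}

```bash
mkdir -p pics; ls; cat > h.py <<'E'
import numpy as np, cv2
from rig import *
def cal(n):
    c=get_calibration(n); R=cv2.Rodrigues(np.array(c["rvec"],float))[0]; return c,R,np.array(c["tvec"],float).ravel()
def rays(c,uv):
    K=np.array([[c["fx"],0,c["cx"]],[0,c["fy"],c["cy"]],[0,0,1.]])
    p=cv2.undistortPoints(np.array(uv,float).reshape(-1,1,2),K,np.array([c["k1"],0,0,0.]))[:,0]
    return np.c_[p,np.ones(len(p))]
def onplane(C,uv,z):
    c,R,t=C; d=rays(c,uv)@R; o=-R.T@t
    return o+d*((z-o[2])/d[:,2])[:,None]
def withdepth(C,uv,dep):
    c,R,t=C; return (rays(c,uv)*np.array(dep).reshape(-1,1)-t)@R
E
python3 - <<'E'
from h import *
print(sense())
for n in("scene","top"):
    p,d=snapshot(n); cv2.imwrite(f"pics/{n}.png",p[:,:,::-1]); np.savez(f"{n}.npz",p=p,d=d)
    c,R,t=cal(n); print(n,c,-R.T@t)
E
```

```text
pics
{'t': 0.0, 'joint_positions': array([-77.39459096,  36.05843169,   2.20113289,  86.994527  ,
        -1.54595068,  57.08199421,  -1.14703206]), 'qd': array([ 0.03393984,  0.09880848, -0.05659105, -0.08400216,  0.02652842,
        0.03444513, -0.0565388 ]), 'effort': array([ 3.85675239e-04, -5.49720848e+01,  1.14337061e+00, -1.86633933e+01,
       -5.24072140e-02,  2.34658050e-02,  1.71334491e-04]), 'eef_pos': array([0.18308374, 0.62319494, 0.30176719]), 'tcp_rot': array([-1.79894695e+02,  1.35484932e-03,  1.63625168e+02]), 'contact_force': array([-0.71924676, -0.01466406,  0.2411298 ]), 'wrist_torque': array([ 0.05474939,  0.03739423, -0.00863466]), 'grasp_force': 0.0, 'grip_width': 0.09395249407832464}
scene {'fx': 506.3487030308313, 'fy': 506.3487030308313, 'cx': 327.5130370871903, 'cy': 238.61601423185022, 'k1': -0.06383436580401475, 'rvec': array([ 2.20176547,  0.34010848, -0.16458738]), 'tvec': array([-0.56129594, -0.02885489,  1.13015247])} [ 0.80885179 -0.70533173  0.66437661]
top {'fx': 442.5548207203438, 'fy': 442.5548207203438, 'cx': 320.33898247493727, 'cy': 246.31700554118817, 'k1': -0.032950076852579516, 'rvec': array([ 2.16964224, -2.12676882,  0.16538534]), 'tvec': array([-0.03134181,  0.57381884,  0.87219485])} [ 0.44048218 -0.01496679  0.946956  ]
```

View pics/top.png

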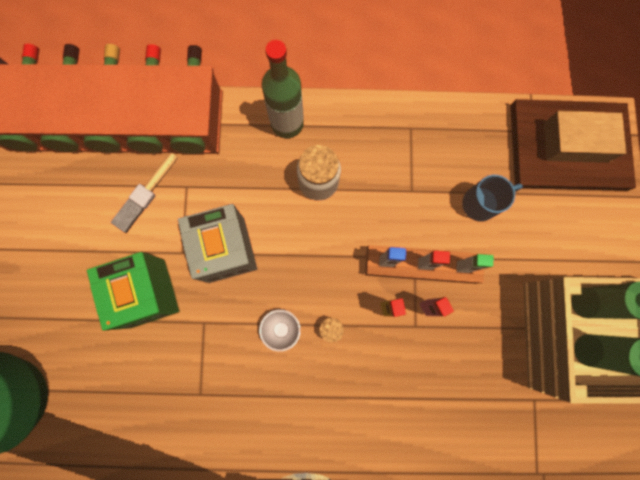

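View pics/scene.png

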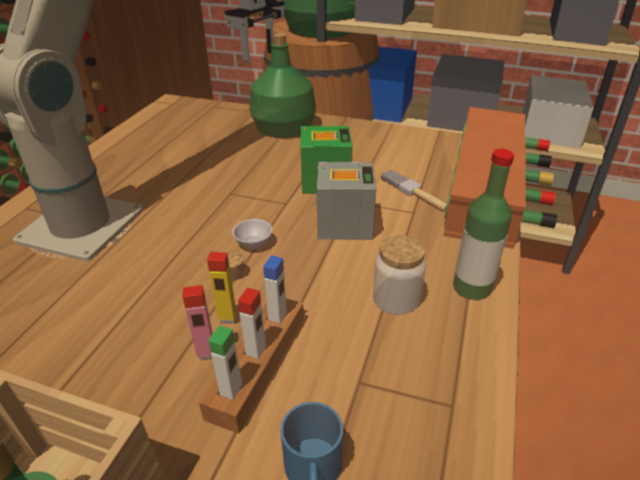

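The top view shows the red logger in the middle pocket at about (440,257), with blue at (397,254) and green at (484,260). The red-capped look-alikes are at (397,307) and (440,305). The grey dock's flap is at (213,242) and its screen is on the far (+x) side. The scene view agrees.

```bash
cat >> h.py <<'E'
def mask(p,lo,hi): 
    return cv2.inRange(cv2.cvtColor(p,cv2.COLOR_RGB2HSV),lo,hi)
def blobs(m,amin=40):
    cs,_=cv2.findContours(m,cv2.RETR_EXTERNAL,cv2.CHAIN_APPROX_NONE)
    return [c for c in cs if cv2.contourArea(c)>amin]
RED=lambda p: mask(p,(0,190,110),(4,255,255))|mask(p,(174,190,110),(180,255,255))
GRN=lambda p: mask(p,(50,150,70),(75,255,255)); BLU=lambda p: mask(p,(105,150,90),(125,255,255))
ORG=lambda p: mask(p,(8,200,200),(18,255,255)); YEL=lambda p: mask(p,(22,150,120),(32,255,255))
E
python3 - <<'E'
from h import *
f=np.load("top.npz"); p,d=f["p"],f["d"]; C=cal("top")
for n,F,z in(("red",RED,.16),("grn",GRN,.16),("blu",BLU,.16),("org",ORG,.13),("yel",YEL,.13)):
    for b in blobs(F(p)):
        m=np.zeros(p.shape[:2],np.uint8); cv2.drawContours(m,[b],-1,255,-1)
        m=cv2.erode(m,np.ones((3,3)))
        v,u=np.nonzero(m&(d>0).astype(np.uint8)*255)
        if len(u)<5: continue
        X=withdepth(C,np.c_[u,v],d[v,u]); X=X[abs(X[:,2]-z)<.012]
        if len(X)<5: continue
        r=cv2.minAreaRect((X[:,:2]*1000).astype(np.float32)); print(n,(np.mean([u,v],1)).round(),X.mean(0).round(4),np.round(r[0],1),np.round(r[1],1),round(r[2],1))
E
```

```text
red [398. 307.] [ 0.4517 -0.1596  0.1499] [ 451.9 -159.9] [23.3 18.4] 12.0
red [443. 306.] [ 0.4546 -0.2424  0.1499] [ 454.8 -242.5] [24.6 17.1] 25.0
red [441. 257.] [ 0.5418 -0.2363  0.1596] [ 541.9 -236.8] [26.3 16.8] 85.7
org [122. 292.] [0.4695 0.3451 0.1292] [470.2 345.1] [38.8 27.5] 21.0
org [213. 241.] [0.5665 0.1818 0.1292] [566.  181.5] [37.5 23.9] 16.8
yel [119. 299.] [0.4556 0.3486 0.1301] [466.8 344.4] [51.4 42.1] 18.2
```

```bash
python3 - <<'E'
from h import *
C=cal("scene"); f=np.load("scene.npz"); p,d=f["p"],f["d"]
print("base/bottle",onplane(C,[(283,134),(485,295)],0).round(3))
uv=[(278,45),(280,100),(255,25),(250,110),(310,110),(490,200)]
print(withdepth(C,uv,[d[v,u] for u,v in uv]).round(3))
c,R,t=C
f=np.load("top.npz"); p,d=f["p"],f["d"]; C=cal("top")
uv=[(5,400),(20,400),(40,395)]
print(withdepth(C,uv,[d[v,u] for u,v in uv]).round(3))
P=[]
for n,F in(("g",GRN),("b",BLU)):
    for b in blobs(F(p),20):
        x,y=b[:,0].mean(0); print(n,x,y,d[int(y),int(x)],onplane(C,[(x,y)],.16).round(4))
E
```

```text
base/bottle [[0.269 0.574 0.   ]
 [0.887 0.048 0.   ]]
[[ 0.255  0.605  0.252]
 [ 0.282  0.534  0.123]
 [-0.418  1.892 -0.058]
 [ 0.177  0.554  0.072]
 [ 0.347  0.599  0.076]
 [ 0.856  0.045  0.21 ]]
[[0.271 0.539 0.137]
 [0.266 0.53  0.107]
 [0.266 0.524 0.057]]
g 122.52747252747253 291.2912087912088 0.8124026 [[0.4689 0.3306 0.16  ]]
```

{"api": "send_rows", "payload": {"moves": [[1,[0,0,0.06],0],[1,[0,0,0.12],0],[1,[0,0,0.15],0],[1,[0.04,-0.04,0.15],-0.17],[1,[0.08,-0.08,0.15],-0.34]]}}

```text
t: 0.72
eef_pos: [0.2637, 0.5428, 0.4525]
tcp_rot: [180.0, 0.0, 143.9]
contact_force: [0.5, 0.7, -0.2]
grip_width: 0.094
grasp_force: 0.0
```

{"api": "send_rows", "payload": {"moves": [[1,[0.04,-0.045,0],-0.17],[1,[0.08,-0.09,0],-0.34],[1,[0.12,-0.135,0],-0.51],[1,[0.16,-0.18,0],-0.68],[1,[0.2,-0.23,0],-0.85]]}}

```text
t: 1.35
eef_pos: [0.4631, 0.3134, 0.4524]
tcp_rot: [-180.0, -0.0, 95.2]
contact_force: [1.1, 0.2, 0.0]
grip_width: 0.0937
grasp_force: 0.0
```

{"api": "send_rows", "payload": {"moves": [[0.3,[0.02,-0.06,0],-0.16],[0.3,[0.04,-0.12,0],-0.16],[0.3,[0.05,-0.18,0],-0.16],[0.3,[0.05,-0.24,-0.02],-0.16],[0.3,[0.05,-0.3,-0.04],-0.16]]}}

```text
t: 1.98
eef_pos: [0.512, 0.0144, 0.4126]
tcp_rot: [180.0, -0.0, 86.3]
contact_force: [0.3, 0.2, 0.2]
grip_width: 0.0615
grasp_force: 0.0
```

```bash
python3 - <<'E'
from h import *
s=sense();print({k:np.round(s[k],3) for k in("t","eef_pos","tcp_rot","joint_positions","grip_width")})
c,R,t=cal("wrist");print(c["fx"],c["k1"],-R.T@t,R)
E
```

```text
{'t': np.float64(1.975), 'eef_pos': array([0.512, 0.014, 0.413]), 'tcp_rot': array([ 1.7998e+02, -9.0000e-03,  8.6287e+01]), 'joint_positions': array([-26.456,  19.843,  30.231, 100.165, -11.075,  62.936,   3.646]), 'grip_width': np.float64(0.062)}
337.77663339549184 -0.06041080394533417 [0.51515767 0.08389847 0.49447816] [[ 9.97895129e-01 -6.48454433e-02  6.16947156e-04]
 [-6.30907244e-02 -9.68604217e-01  2.40469191e-01]
 [-1.49957537e-02 -2.40001958e-01 -9.70656575e-01]]
```

{"api": "send_rows", "payload": {"moves": [[0,[0.01,0.05,-0.02],0],[0,[0.02,0.1,-0.04],0],[0,[0.03,0.12,-0.06],0],[0,[0.03,0.12,-0.06],0]]}}

```text
t: 2.48
eef_pos: [0.5414, 0.1379, 0.3512]
tcp_rot: [-179.8, 0.1, 86.5]
contact_force: [-0.5, -0.1, -0.0]
grip_width: 0.047
grasp_force: 0.0
```

```bash
cat > dock.py <<'E'
from h import *
C=cal("wrist");p,d=snapshot("wrist")
print(sense()["eef_pos"],sense()["tcp_rot"])
cv2.imwrite("pics/w_dock.png",p[:,:,::-1]);np.savez("dock.npz",p=p,d=d)
for n,F in(("org",ORG),("yel",YEL)):
    for b in blobs(F(p),200):
        b=cv2.convexHull(b); X=onplane(C,b[:,0],.13)
        r=cv2.minAreaRect((X[:,:2]*1000).astype(np.float32));print(n,b[:,0].mean(0),np.round(r[0],2),np.round(r[1],1),round(r[2],2),cv2.boxPoints(r).round(1).tolist())
E
python3 dock.py
```

```text
[0.54180037 0.13599947 0.352503  ] [-1.79890465e+02  8.87043539e-02  8.63137633e+01]
yel [342.5 185. ] [565.12 181.93] [61.7 45. ] 16.48 [[529.0999755859375, 194.6999969482422], [541.9000244140625, 151.60000610351562], [601.0999755859375, 169.10000610351562], [588.4000244140625, 212.1999969482422]]
yel [208.25   15.625] [470.16 325.23] [25.5 65.9] 84.86 [[436.20001220703125, 315.5], [501.79998779296875, 309.6000061035156], [504.1000061035156, 335.0], [438.5, 340.8999938964844]]
```

View pics/w_dock.png

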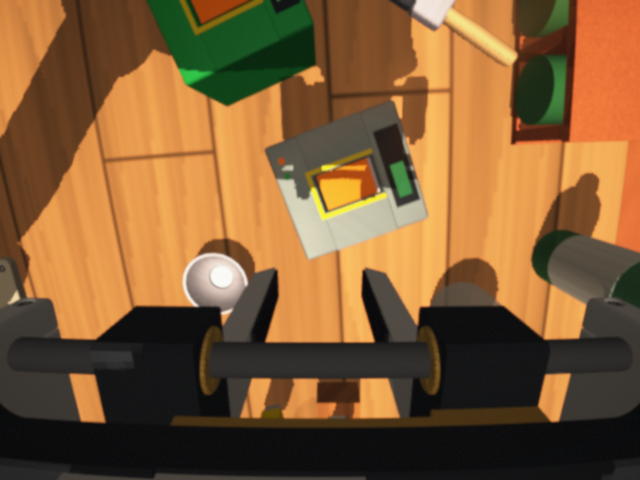

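The wrist view shows the dock's yellow frame centred near (346,185), with the screen to its right, which is dock +x. That puts the axis at about (0.553, 0.178) with yaw 16.5°. Next is the stand.

{"api": "send_rows", "payload": {"moves": [[0,[0,-0.06,0],0],[0,[0,-0.12,0],0],[0,[0,-0.18,0],0],[0,[0,-0.24,0],0],[0,[0,-0.3,0],0]]}}

```text
t: 3.15
eef_pos: [0.5411, -0.1674, 0.3548]
tcp_rot: [179.9, 0.0, 86.1]
contact_force: [0.4, -0.3, -0.4]
grip_width: 0.047
grasp_force: 0.0
```

{"api": "send_rows", "payload": {"moves": [[0,[0,-0.05,0],0],[0,[0,-0.075,0],0],[0,[0,-0.075,0],0],[0,[0,-0.075,0],0]]}}

```text
t: 3.65
eef_pos: [0.542, -0.2379, 0.3537]
tcp_rot: [180.0, -0.1, 86.3]
contact_force: [-0.2, -0.3, -0.7]
grip_width: 0.0472
grasp_force: 0.0
```

```bash
cat > caps.py <<'E'
from h import *
C=cal("wrist");print(sense()["eef_pos"],sense()["tcp_rot"])
p,d=snapshot("wrist")
cv2.imwrite("pics/w_cap.png",p[:,:,::-1])
for n,F in(("red",RED),("grn",GRN),("blu",BLU)):
    for b in blobs(F(p),100):
        m=np.zeros(p.shape[:2],np.uint8); cv2.drawContours(m,[b],-1,255,-1)
        v,u=np.nonzero(m&(d>0).astype(np.uint8)*255)
        X=withdepth(C,np.c_[u,v],d[v,u]); X=X[abs(X[:,2]-.16)<.006]
        if len(X)<20: continue
        r=cv2.minAreaRect((X[:,:2]*1000).astype(np.float32)); print(n,np.mean([u,v],1).round(),X.mean(0).round(4),np.round(r[0],1),np.round(r[1],1),round(r[2],1))
E
python3 caps.py
```

```text
[ 0.54197112 -0.23792424  0.35367114] [ 1.79977793e+02 -6.07102129e-02  8.62838311e+01]
red [321. 240.] [ 0.5421 -0.237   0.1598] [ 542.  -237.7] [29.7 20.5] 86.9
grn [322. 327.] [ 0.5377 -0.3171  0.1598] [ 536.8 -316.7] [30.6 19.3] 84.8
blu [322. 156.] [ 0.5477 -0.1681  0.1598] [ 545.8 -167. ] [ 7.8 17.6] 86.5
```

View pics/w_cap.png

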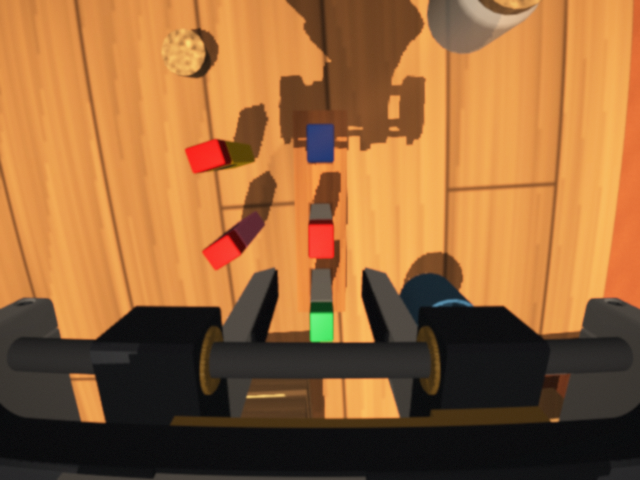

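The red cap is at (321,240), centred between the fingers and aligned with them. Descend and grip.

{"api": "send_rows", "payload": {"moves": [[0,[0,0,-0.05],0],[0,[0,0,-0.1],0],[0,[0,0,-0.129],0],[0,[0,0,-0.129],0],[-0.6,[0,0,-0.129],0]], "squeeze": 45}}

```text
t: 4.32
eef_pos: [0.5432, -0.2383, 0.2255]
tcp_rot: [179.9, 0.0, 86.3]
contact_force: [0.0, 0.3, 0.0]
grip_width: 0.0399
grasp_force: 0.0
```

{"api": "send_rows", "payload": {"moves": [[-0.9,[0,0,0],0],[-0.9,[0,0,0],0],[-0.9,[0,0,0],0],[-0.9,[0,0,0],0]]}}

```text
t: 4.82
eef_pos: [0.5428, -0.239, 0.2254]
tcp_rot: [179.9, 0.0, 86.3]
contact_force: [-0.6, 0.5, 6.2]
grip_width: 0.022
grasp_force: 45.0
```

{"api": "send_rows", "payload": {"moves": [[-0.9,[0,0,0.01],0],[-0.9,[0,0,0.03],0],[-0.9,[0,0,0.06],0],[-0.9,[0,0,0.12],0],[-0.9,[0,0,0.18],0]]}}

```text
t: 5.45
eef_pos: [0.5417, -0.2386, 0.4058]
tcp_rot: [-179.9, -0.0, 86.3]
contact_force: [2.0, -0.3, -1.1]
grip_width: 0.0217
grasp_force: 45.0
```

{"api": "send_rows", "payload": {"moves": [[-0.9,[0,0.04,0.01],0],[-0.9,[0,0.1,0.01],0],[-0.9,[0,0.16,0.01],0.12],[-0.9,[0,0.22,0.01],0.24],[-0.9,[0,0.28,0.01],0.353]]}}

```text
t: 6.08
eef_pos: [0.5417, 0.043, 0.4145]
tcp_rot: [180.0, 0.0, 106.7]
contact_force: [1.6, 0.3, -1.6]
grip_width: 0.0218
grasp_force: 45.0
```

{"api": "send_rows", "payload": {"moves": [[-0.9,[0,0.05,-0.02],0],[-0.9,[0,0.07,-0.03],0],[-0.9,[0,0.07,-0.03],0],[-0.9,[0,0.07,-0.03],0]]}}

```text
t: 6.58
eef_pos: [0.5427, 0.1086, 0.3848]
tcp_rot: [180.0, 0.1, 106.3]
contact_force: [0.1, -2.0, -1.8]
grip_width: 0.0222
grasp_force: 45.0
```

```bash
sed -i 's/w_dock/w_dock2/;s/dock.npz/dock2.npz/' dock.py; python3 dock.py; python3 - <<'E'
from h import *
s=sense();print({k:np.round(s[k],3) for k in("t","contact_force","wrist_torque","grip_width","grasp_force","tcp_rot")})
E
```

```text
[0.5427887  0.10854678 0.38491401] [1.79947708e+02 8.48328486e-02 1.06278903e+02]
yel [364.375 157.   ] [565.34 182.16] [60.6 44.1] 16.59 [[530.0, 194.60000610351562], [542.5999755859375, 152.39999389648438], [600.7000122070312, 169.6999969482422], [588.0999755859375, 211.89999389648438]]
{'t': np.float64(6.625), 'contact_force': array([-0.055,  0.288, -0.778]), 'wrist_torque': array([-0.12 ,  0.029, -0.011]), 'grip_width': np.float64(0.021), 'grasp_force': np.float64(44.982), 'tcp_rot': array([1.79948e+02, 8.50000e-02, 1.06279e+02])}
```

View pics/w_dock2.png

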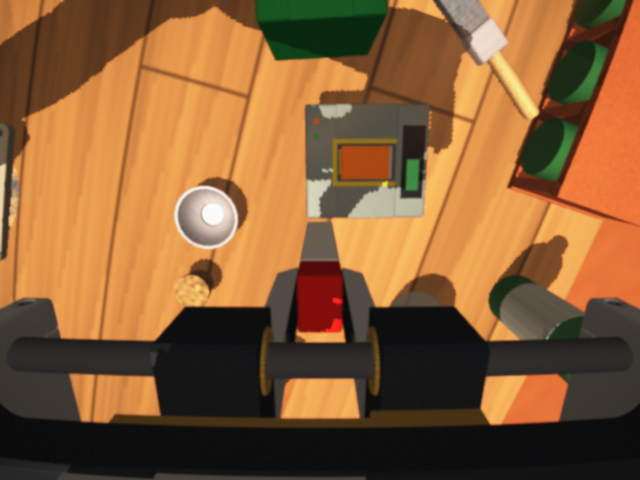

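Frame at (364,162) agrees with the first measurement, and the logger hangs straight with its foot edge near (320,223). I'll check the dock outline and foot by depth.

```bash
python3 - <<'E'
from h import *
C=cal("wrist"); f=np.load("dock2.npz");p,d=f["p"],f["d"]
v,u=np.mgrid[60:245,260:470].reshape(2,-1); X=withdepth(C,np.c_[u,v],d[v,u])
k=(abs(X[:,2]-.13)<.006)&(X[:,1]>.1); m=np.zeros((480,640),np.uint8); m[v[k],u[k]]=255
b=max(blobs(m),key=cv2.contourArea); P=onplane(C,b[:,0],.13)[:,:2]
a=np.radians(16.5);ex=np.array([np.cos(a),np.sin(a)]);ey=np.array([-ex[1],ex[0]])
r=cv2.minAreaRect((P*1000).astype(np.float32));print("dock",r)
o=np.array([.5530,.1784]); L=(P-o)@np.c_[ex,ey]*1000
print("dock local extent",np.percentile(L,[1,10,90,99],axis=0).round(1).tolist())
# foot: points around logger lower end
v,u=np.mgrid[215:262,295:345].reshape(2,-1); X=withdepth(C,np.c_[u,v],d[v,u])
t=np.array([.5427887,.10854678]);k=(X[:,2]>.16)&(X[:,2]<.30)
L=(X[k,:2]-t)@np.c_[ex,ey]*1000; Z=X[k,2]
for z in np.arange(.165,.26,.01):
    q=L[(Z>=z)&(Z<z+.01)]
    if len(q)>8: print(z.round(3),len(q),np.percentile(q,[2,50,98],axis=0).round(1).tolist())
E
```

```text
dock ((567.6607055664062, 182.7816925048828), (119.21533203125, 110.11288452148438), 16.726360321044922)
dock local extent [[-44.3, -55.1], [-43.9, -54.2], [74.1, 54.4], [74.6, 55.2]]
0.185 61 [[-11.1, 15.4], [-1.3, 15.8], [8.7, 16.1]]
0.195 65 [[-11.6, 15.0], [-0.5, 15.9], [9.1, 16.1]]
0.205 69 [[-11.4, 14.7], [-2.1, 15.9], [9.2, 16.1]]
0.215 78 [[-11.1, 15.3], [-1.3, 15.9], [8.7, 16.2]]
0.225 97 [[-11.4, 14.9], [-1.3, 16.0], [8.9, 16.3]]
0.235 101 [[-11.0, 15.4], [0.1, 16.0], [9.1, 16.3]]
0.245 116 [[-11.4, 15.0], [-1.6, 16.0], [9.2, 16.3]]
0.255 130 [[-11.3, 15.1], [-0.7, 16.0], [9.1, 16.3]]
```

{"api": "send_rows", "payload": {"moves": [[-0.9,[0.005,0.035,0],0],[-0.9,[0.011,0.069,-0.01],0.002],[-0.9,[0.011,0.069,-0.025],0.002],[-0.9,[0.011,0.069,-0.025],0.002],[-0.9,[0.011,0.069,-0.025],0.002]]}}

```text
t: 7.25
eef_pos: [0.5537, 0.1782, 0.3598]
tcp_rot: [180.0, 0.0, 106.4]
contact_force: [0.5, 0.1, -1.2]
grip_width: 0.0218
grasp_force: 45.0
```

```bash
cat > st.py <<'E'
from h import *
s=sense();print({k:np.round(s[k],4).tolist() for k in("t","eef_pos","tcp_rot","contact_force","wrist_torque","grasp_force")})
a=np.radians(16.5);e=np.array([np.cos(a),np.sin(a)]);w=s["eef_pos"][:2]-[.5530,.1784];print("local mm",w@e*1e3,w@[-e[1],e[0]]*1e3,"depth",(.3454-s["eef_pos"][2])*1e3)
E
python3 st.py
python3 - <<'E'
from h import *
C=cal("wrist");p,d=snapshot("wrist");t=sense()["eef_pos"][:2]
cv2.imwrite("pics/w3.png",cv2.resize(p[140:300,220:420,::-1],(800,640))[:600]) 
E
```

```text
{'t': 7.25, 'eef_pos': [0.5537, 0.1782, 0.3598], 'tcp_rot': [179.9636, 0.049, 106.4397], 'contact_force': [0.5046, 0.0789, -1.2471], 'wrist_torque': [-0.0588, 0.0498, 0.0077], 'grasp_force': 44.9822}
local mm 0.6569803778997159 -0.41568384196688013 depth -14.408954155896602
```

View pics/w3.png

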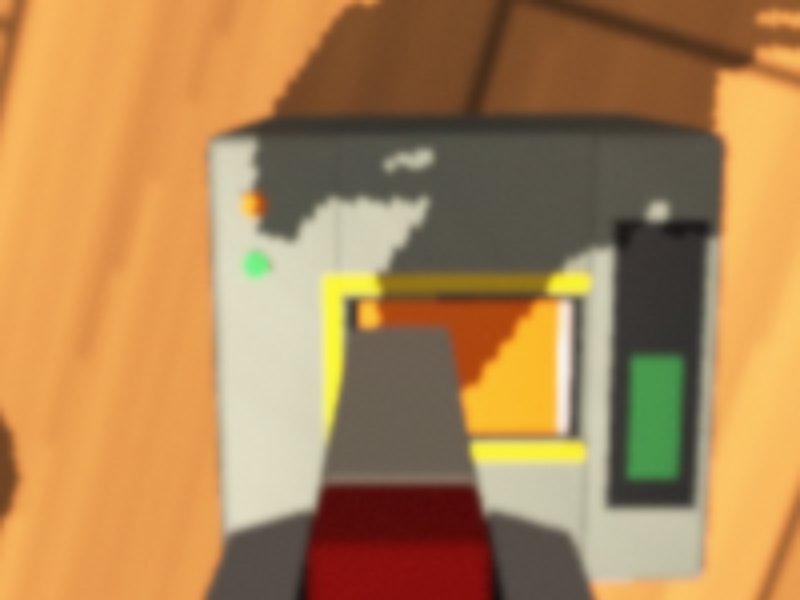

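The crop shows the foot's front edge at column 345, level with the guide's front edge (also about 345). It is centred in the mouth in x to within a few tenths of a millimetre. Descend slowly.

{"api": "send_rows", "payload": {"moves": [[-0.9,[0,-0.0003,-0.008],0],[-0.9,[0,-0.0003,-0.012],0],[-0.9,[0,-0.0003,-0.016],0],[-0.9,[0,-0.0003,-0.02],0],[-0.9,[0,-0.0003,-0.024],0]]}}

```text
t: 7.92
eef_pos: [0.5539, 0.18, 0.3355]
tcp_rot: [179.9, 0.0, 106.6]
contact_force: [0.7, -0.3, 3.3]
grip_width: 0.0216
grasp_force: 45.0
```

```bash
python3 st.py
```

```text
{'t': 7.925, 'eef_pos': [0.5539, 0.18, 0.3355], 'tcp_rot': [179.8936, 0.0035, 106.614], 'contact_force': [0.661, -0.3485, 3.2622], 'wrist_torque': [-0.0849, -0.1454, -0.0187], 'grasp_force': 44.983}
local mm 1.2864200146564437 1.3263615710696208 depth 9.921086911114763
```

{"api": "send_rows", "payload": {"moves": [[-0.9,[0,0,-0.004],0],[-0.9,[0,0,-0.008],0],[-0.9,[0,0,-0.012],0],[-0.9,[0,0,-0.016],0],[-0.9,[0,0,-0.02],0]]}}

```text
t: 8.55
eef_pos: [0.5531, 0.1794, 0.3148]
tcp_rot: [-180.0, 0.0, 106.6]
contact_force: [-0.7, -1.8, 4.8]
grip_width: 0.0217
grasp_force: 45.0
```

{"api": "send_rows", "payload": {"moves": [[-0.9,[0,0,-0.004],0],[-0.9,[0,0,-0.008],0],[-0.9,[0,0,-0.012],0],[-0.9,[0,0,-0.012],0]]}}

```text
t: 9.05
eef_pos: [0.5531, 0.1795, 0.3024]
tcp_rot: [-179.9, 0.0, 106.6]
contact_force: [1.2, -3.0, -1.0]
grip_width: 0.0217
grasp_force: 45.0
```

```bash
python3 st.py
```

```text
{'t': 9.05, 'eef_pos': [0.5531, 0.1795, 0.3024], 'tcp_rot': [-179.9405, 0.0394, 106.6014], 'contact_force': [1.2232, -2.9645, -0.9839], 'wrist_torque': [-1.0072, -0.1156, -0.0265], 'grasp_force': 44.9829}
local mm 0.41465240825186517 1.0547850018606764 depth 43.02528880632583
```

{"api": "send_rows", "payload": {"moves": [[-0.9,[0.0003,-0.0012,0],0],[-0.9,[0.0003,-0.0012,-0.003],0],[-0.9,[0.0003,-0.0012,-0.006],0],[-0.9,[0.0003,-0.0012,-0.009],0],[-0.9,[0.0003,-0.0012,-0.009],0]]}}

```text
t: 9.68
eef_pos: [0.5532, 0.1791, 0.2936]
tcp_rot: [-180.0, -0.0, 106.6]
contact_force: [-1.3, -0.4, 0.2]
grip_width: 0.022
grasp_force: 45.0
```

```bash
python3 st.py
```

```text
{'t': 9.675, 'eef_pos': [0.5532, 0.1791, 0.2936], 'tcp_rot': [-179.9556, -0.029, 106.6233], 'contact_force': [-1.3155, -0.3801, 0.1893], 'wrist_torque': [-0.2983, 0.3873, -0.0378], 'grasp_force': 44.985}
local mm 0.4318983156137287 0.5895308792993684 depth 51.8071636420126
```

Past the rear guide wall and free. Continue in small steps to feel the contacts.

{"api": "send_rows", "payload": {"moves": [[-0.9,[0,-0.0003,-0.004],0],[-0.9,[0,-0.0003,-0.008],0],[-0.9,[0,-0.0003,-0.012],0],[-0.9,[0,-0.0003,-0.016],0],[-0.9,[0,-0.0003,-0.016],0]]}}

```text
t: 10.3
eef_pos: [0.5534, 0.1785, 0.2773]
tcp_rot: [-180.0, 0.0, 106.6]
contact_force: [-0.6, 0.2, -3.4]
grip_width: 0.0218
grasp_force: 45.0
```

{"api": "send_rows", "payload": {"moves": [[-0.9,[0,0,-0.002],0],[-0.9,[0,0,-0.004],0],[-0.9,[0,0,-0.004],0]]}}

```text
t: 10.68
eef_pos: [0.5534, 0.1784, 0.2739]
tcp_rot: [-180.0, 0.0, 106.6]
contact_force: [-1.4, -0.8, -0.0]
grip_width: 0.0218
grasp_force: 45.0
```

{"api": "send_rows", "payload": {"moves": [[-0.9,[0,0,-0.002],0],[-0.9,[0,0,-0.004],0],[-0.9,[0,0,-0.004],0]]}}

```text
t: 11.05
eef_pos: [0.5534, 0.1784, 0.2698]
tcp_rot: [-180.0, 0.0, 106.6]
contact_force: [-2.0, -1.2, -0.2]
grip_width: 0.0215
grasp_force: 45.0
```

```bash
python3 st.py
```

```text
{'t': 11.05, 'eef_pos': [0.5534, 0.1784, 0.2698], 'tcp_rot': [-179.9693, 0.0032, 106.6148], 'contact_force': [-2.0032, -1.1826, -0.2312], 'wrist_torque': [-0.2567, 0.6927, -0.0039], 'grasp_force': 44.9845}
local mm 0.39476918558029755 -0.10578779072305414 depth 75.59626205874082
```

{"api": "send_rows", "payload": {"moves": [[-0.9,[-0.0003,0,-0.0015],0],[-0.9,[-0.0003,0,-0.003],0],[-0.9,[-0.0003,0,-0.003],0]]}}

```text
t: 11.42
eef_pos: [0.5533, 0.1785, 0.267]
tcp_rot: [180.0, 0.0, 106.6]
contact_force: [-2.1, -0.8, -0.4]
grip_width: 0.0219
grasp_force: 45.0
```

{"api": "send_rows", "payload": {"moves": [[-0.9,[0,0,-0.0015],0],[-0.9,[0,0,-0.003],0],[-0.9,[0,0,-0.003],0]]}}

```text
t: 11.8
eef_pos: [0.5533, 0.1785, 0.264]
tcp_rot: [180.0, -0.0, 106.6]
contact_force: [-1.5, -0.4, -0.9]
grip_width: 0.0212
grasp_force: 45.0
```

{"api": "send_rows", "payload": {"moves": [[-0.9,[0,0,-0.0015],0],[-0.9,[0,0,-0.003],0],[-0.9,[0,0,-0.003],0]]}}

```text
t: 12.18
eef_pos: [0.5533, 0.1785, 0.2611]
tcp_rot: [180.0, -0.0, 106.6]
contact_force: [-2.3, -1.4, 0.4]
grip_width: 0.0219
grasp_force: 45.0
```

{"api": "send_rows", "payload": {"moves": [[-0.9,[0,0,-0.0015],0],[-0.9,[0,0,-0.003],0],[-0.9,[0,0,-0.003],0]]}}

```text
t: 12.55
eef_pos: [0.5533, 0.1785, 0.2583]
tcp_rot: [180.0, -0.0, 106.6]
contact_force: [-3.5, -0.4, 4.5]
grip_width: 0.0221
grasp_force: 45.0
```

{"api": "send_rows", "payload": {"moves": [[-0.9,[0,0,-0.0015],0],[-0.9,[0,0,-0.003],0],[-0.9,[0,0,-0.003],0]]}}

```text
t: 12.92
eef_pos: [0.5533, 0.1784, 0.2557]
tcp_rot: [180.0, -0.0, 106.6]
contact_force: [-4.3, -1.8, 6.7]
grip_width: 0.0219
grasp_force: 45.0
```

Contact was felt at TCP z ≈ 0.262. Press to about 10 N.

{"api": "send_rows", "payload": {"moves": [[-0.9,[0,0,-0.0013],0],[-0.9,[0,0,-0.0025],0],[-0.9,[0,0,-0.0025],0]]}}

```text
t: 13.3
eef_pos: [0.5533, 0.1784, 0.2536]
tcp_rot: [180.0, -0.0, 106.6]
contact_force: [-4.1, -1.6, 10.7]
grip_width: 0.0218
grasp_force: 45.0
```

```bash
python3 st.py
```

```text
{'t': 13.3, 'eef_pos': [0.5533, 0.1784, 0.2536], 'tcp_rot': [179.9723, -0.0226, 106.6132], 'contact_force': [-4.0988, -1.587, 10.7117], 'wrist_torque': [-0.478, 1.3989, 0.0241], 'grasp_force': 44.9909}
local mm 0.31252764742635675 -0.049156317724265555 depth 91.83029801962739
```

{"api": "send_rows", "payload": {"moves": [[-0.9,[0,0,0],0],[-0.9,[0,0,0],0],[-0.9,[0,0,0],0],[-0.9,[0,0,0],0],[-0.9,[0,0,0],0]]}}

```text
t: 13.92
eef_pos: [0.5533, 0.1784, 0.2536]
tcp_rot: [180.0, -0.0, 106.6]
contact_force: [-4.7, -0.8, 10.1]
grip_width: 0.0218
grasp_force: 45.0
```

{"api": "send_rows", "payload": {"moves": [[-0.9,[0,0,0],0],[-0.9,[0,0,0],0],[-0.9,[0,0,0],0],[-0.9,[0,0,0],0]]}}

```text
t: 14.42
eef_pos: [0.5533, 0.1784, 0.2536]
tcp_rot: [180.0, -0.0, 106.6]
contact_force: [-4.4, -1.0, 9.6]
grip_width: 0.0216
grasp_force: 45.0
```

{"api": "send_rows", "payload": {"moves": [[-0.2,[0,0,0],0],[-0.1,[0,0,0],0],[0,[0,0,0],0],[0,[0,0,0],0]]}}

```text
t: 14.92
eef_pos: [0.5535, 0.1785, 0.2525]
tcp_rot: [180.0, 0.0, 106.6]
contact_force: [0.3, 0.0, 0.5]
grip_width: 0.0473
grasp_force: 0.0
```

{"api": "send_rows", "payload": {"moves": [[0,[0,0,0.02],0],[0,[0,0,0.06],0],[0,[0,0,0.12],0],[0,[0,-0.03,0.15],0],[0,[0,-0.05,0.15],0]]}}

```text
t: 15.55
eef_pos: [0.5544, 0.1271, 0.4051]
tcp_rot: [179.7, 0.0, 106.6]
contact_force: [-0.1, 0.3, -0.3]
grip_width: 0.047
grasp_force: 0.0
```

```bash
python3 st.py; python3 - <<'E'
from h import *
p,d=snapshot("scene");cv2.imwrite("pics/s4.png",cv2.resize(p[100:420,160:480,::-1],(600,600)))
C=cal("wrist");p,d=snapshot("wrist")
for b in blobs(RED(p),100):
    m=np.zeros(p.shape[:2],np.uint8); cv2.drawContours(m,[b],-1,255,-1); v,u=np.nonzero((m>0)&(d>0))
    X=withdepth(C,np.c_[u,v],d[v,u]); print(np.median(X,0).round(4),np.percentile(X[:,2],[5,95]).round(4))
    w=(X[X[:,2]>X[:,2].max()-.006][:,:2].mean(0)-[.553,.1784])*1e3; print("top-axis mm",w)
E
```

```text
{'t': 15.55, 'eef_pos': [0.5544, 0.1271, 0.4051], 'tcp_rot': [179.6821, 0.0304, 106.5675], 'contact_force': [-0.1333, 0.2966, -0.3346], 'wrist_torque': [-0.1, 0.0541, 0.0227], 'grasp_force': 0.0}
local mm -13.223504094464298 -49.57845082886562 depth -59.668083929722336
[0.5509 0.1805 0.1883] [0.1871 0.1896]
top-axis mm [-2.07655057  2.08459785]
```

View pics/s4.png

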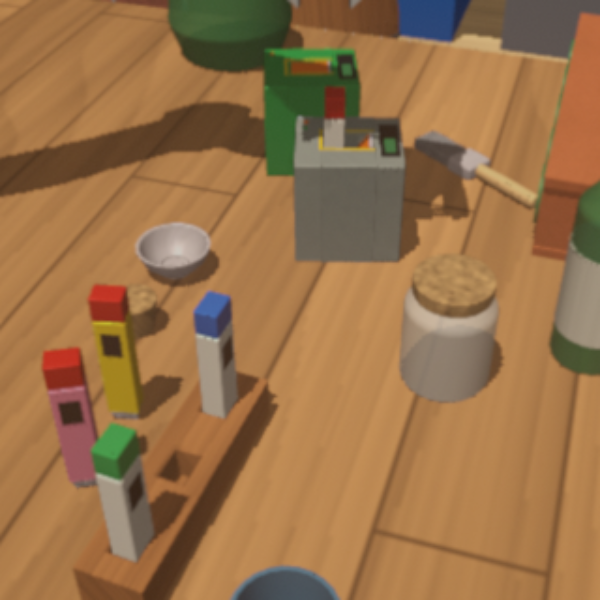

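The logger (cap at about (335,103) in the crop) stands upright in the grey dock at its pressed depth. The spares, look-alikes and other objects look undisturbed. Handing in.

```bash
python3 -c "
from rig import *
print(close_job())"
```

```text
the job is handed in; nothing more can be done
None
```

The red-capped logger is in the grey dock: I pressed it onto the contacts at about 10 N for a second, released it, and it stands upright with the spare loggers and other things left in place; the job was handed in at about 16 s, and no verdict came back.

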